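# Hold the press lever level over its mounting posts

## Robot

A 7-joint arm with a two-finger parallel gripper is mounted at the origin on a cart in front of the work surface, level with it; the furniture and walls round the work are solid. World frame = base frame: x ahead of the robot, y to its left, z up, the work surface at z = 0. Lengths are in mm, angles in rad, forces in N, time in s.
With the tool pointing down it reaches from about 425 to 975 mm from the base axis. Payload 16.7 kg.
Tool frame: the origin (TCP) lies midway between the tips of the shut fingers; the grasp point (between the pads) lies 19 mm behind it; z points along the fingers, y is the line along which they close (so a half turn about z gives the same grasp; the last joint's range is limited). The gripper opens to 85 mm and grips with 20 to 120 N. Pads are 22 mm wide; open, the fingers measure 114 mm over their backs; the gripper's body (76 mm by 85 mm) begins 54 mm behind the grasp point. The pads swing forward as they close: fully open they stand 13 mm farther back than shut.
Start: joints at [-1.389, 0.426, 0.074, 1.606, -0.034, 1.111, -0.067], TCP at [219.882, 638.144, 231.302] pointing down, gripper open.
Joint ranges: [-2.85, 2.85], [-0.5, 2.14], [-1.23, 1.37], [0.21, 2.46], [-1.02, 4.16], [0.16, 2.05], [-2.73, 2.73]. Speed limits (rad/s): [1.89, 1.89, 2.39, 2.39, 3.01, 3.01, 3.01].

## Interface

Orientations are given as a rotation vector (axis times angle).
In Python, from cell import manip gives the robot as it stands.
- The arm moves only by the shell command python3 -m crank 'ROWS' [FORCE]. ROWS is JSON, a list of rows, each an object of numbers: "x", "y", "z": the shift along the tool's x, y, z scaled (see below); "rx", "ry", "rz": the turn, a rotation vector about the tool's x, y, z scaled (see below); "grip": the closure, from -1 (fully open) to 1 (shut). A call has 1 to 20 rows; each row is the pose to reach, as a shift and turn from the pose commanded when the call began, along the tool's axes at that moment, turning the shorter way round; what a row does not reach only later rows make up. The controller multiplies each number of a shift by 0.75 m and each number of a turn by 360 degrees. A row lasts 1/12 s, in which the tool goes at most 41.7 mm and 7.16 degrees, less where a joint would pass 70% of its speed; a pose out of reach is approached as far as the arm can. A call with a number of a shift or a turn outside -1 to 1 is refused whole. A call with a gripper value outside its range is refused whole. The fingers move at their own pace and stop on an object; FORCE is the grip in N (left out, the last holds). Time passes only in rows, so rows that repeat a pose let the fingers close. It gives the time, the measured TCP pose, the force, the opening and the grip force at its end, in the units of the state.
- manip.read_state(): the state, without advancing time (a new reading comes with each control period).
- manip.get_image(name): name is "scene" or "top" or "wrist"; returns a dict with "img" (480x640x3 uint8, red, green, blue), "range_z" (480x640 float32, mm along the optical axis (not along the pixel's ray), 0 where there is no reading), "mtx" (3x3 intrinsics, pixels), "xyz" and "attitude" of the camera in the world; the wrist camera has in their place "tool_from_camera" (4x4, takes a point from camera to tool coordinates, whose origin is the TCP and whose axes are the flange's). Camera axes: x right, y down, z forward; pixel columns grow to the right and rows downward; lengths in mm; the calibration is good to about 2 mm. The wrist camera is an equidistant fisheye: a pixel r from the principal point sees the ray r / f radians off the axis. A picture is of the moment at which its call begins: read the wrist's pose just before it.
- manip.hand_in(): hands the job in; it is judged then, once.
Trained networks look in a picture, given as the dict that the camera call returned (one of the last four; its "shot" number tells which), for a name from the list of things; names that differ only in an ending like _2 or _b are one class to them, and where a whole thing is asked for, a point or a joint stands for the part that bears it (a point fixed in the world has none). Each returns a list of dicts, best first, with "p" (0 to 1); they miss things now and then, are a little off and sometimes report something else, mostly with a low value. They report only what shows in the picture. A call takes as long as a camera call. They do not tell look-alikes from the thing itself.
- manip.recognise(picture, target): "extent" ([left, top, width, height] in pixels, round what is visible of it).
- manip.cut_out(picture, target): "pixels" (480x640 bool, what is visible of it) and "extent" ([left, top, width, height] in pixels, round what is visible of it).
The state is a dict: "clock": time; "joints": joint angles; "joint_velocities": joint speeds; "effort": joint torques, N m; "tool_pos": TCP position; "eef_rot": TCP orientation; "contact_force": force on the tool from outside, world axes, zero at the start; "moment": the same for the moment, N m; "opening": opening from 0.0 (shut) to 1.0 (fully open); "finger_force": force on a finger pad.
Only numpy, scipy, OpenCV 4.12 (cv2) and the standard library are available. Lean on these libraries where they do the work, as an engineer would, in place of code of your own. Each camera call takes 0.05 s, during which the arm holds its last target. There are 200 camera calls.

## Task

The small press lever is to go onto the jig with the two upright posts, but a glass jar is standing in the way on the jig's plate: first set the jar down gently and upright on the table beside the jig and let go of it. Then pick the lever up at its balance point, carry it over and hold it level and still about 3 cm above the post tips, hub right above the thick post and small eye right above the thin one, without knocking it against the posts; finish while still holding it there, so that I can oil the posts. Leave the other things where they are.

Things in the scene. Friction and masses are not known exactly. Their poses are not given: they have to be found in the camera images.
- jig: mounting jig, fixed to the table: grey plate 290 (x) x 90 (y) x 15 mm (z) with two upright steel posts on its x axis, 210 mm apart; both post tips are 75 mm above the table. Origin: centre of the plate's underside; x points from the thick post to the thin one, z up
- thick_post_tip (a point): tip of the jig's thick post (16 mm in diameter, at x = -105 mm of the jig), 75 mm above the table
- thin_post_tip (a point): tip of the jig's thin post (8 mm in diameter, at x = +105 mm of the jig), 75 mm above the table
- lever: loose dark steel lever, 252 mm long, 40 mm high, 0.5-0.8 kg, lying flat: heavy round hub (54 mm wide, 22 mm bore) at one end, small eye (30 mm wide, 14 mm bore) at the other, upright bores 210 mm apart, joined by a straight bar 16 mm wide, from 14 to 32 mm above the underside. It balances 62 mm from the hub axis. Origin: at underside level, below the balance point; x along the bar to the eye, z up
- lever_balance (a point): balance point of the lever, in the middle of the bar (23 mm above the underside); here the bar is to be gripped across its 16 mm width, within 20 mm; it lies 62 mm from the hub's axis towards the eye, 35 mm from the hub's rim, clearly nearer to the hub than the middle
- lever_hub (a point): centre of the lower mouth of the hub's bore, at the lever's underside (x = -62 mm of the lever)
- lever_eye (a point): centre of the lower mouth of the small eye's bore, at the lever's underside (x = +148 mm of the lever)
- jar: loose round glass jar with a black stopper, 0.15 kg, 89 mm high; the glass is 56 mm in diameter up to about 65 mm height, the stopper 40 mm in diameter from 71 mm up. It stands on the jig's plate between the posts (its top 104 mm above the table). Origin: centre of its underside, z up through the stopper
- rubber: grey putty eraser, 22 x 42 x 12 mm, bystander on the table in front of the work; origin at the centre of its underside
- tube: half-used paint tube, 34 x 125 x 23 mm, bystander on the table to the left of the lever; origin near the centre of its underside
- pot: round pewter pot with a stub spout, 110 x 133 x 85 mm, bystander on the table to the right of the jig; origin near the centre of its underside
Mind the look-alikes: they are no part of the job. Of the things like the jar, leave any that is red; of the rest the larger one is meant.

How it is judged:
By the outcome, as a careful person would: the job done as asked, in the order asked, and still so for the second after the job is handed in, while the arm keeps its last pose, push and grip.
It also fails if it takes over 58 s, if anything falls off the work surface, if the arm or the gripper's body presses on something with over 40 N, if the wrist force passes 120 N, or if a joint passes its speed limit or range.

## Working session

There is one attempt and no reset: what is moved stays moved. The work goes in short steps, Python scripts to look and compute and a shell command to move; the robot and the scene stay as the last step left them, time stands still between calls to the robot, and variables do not carry over. Pictures are saved under pics/ and viewed, at most 10 in all, crops included, and the job is handed in when it is done.

```bash
mkdir -p pics; cat > h.py <<'E'
import numpy as np, cv2
from cell import manip
from scipy.spatial.transform import Rotation as R
def att(c):
    a=np.array(c["attitude"],float)
    return a if a.shape==(3,3) else R.from_rotvec(a).as_matrix()
def cloud(c):
    K=np.array(c["mtx"]);z=c["range_z"].astype(float);v,u=np.mgrid[:480,:640]
    if "xyz" in c:
        P=np.stack([(u-K[0,2])/K[0,0]*z,(v-K[1,2])/K[1,1]*z,z],-1)
        return P@att(c).T+np.array(c["xyz"])
def save(c,n): cv2.imwrite("pics/"+n+".png",c["img"][:,:,::-1])
E
python3 - <<'E'
from h import *
s=manip.read_state();print(s)
for n in("top","scene"):
    c=manip.get_image(n);save(c,n+"0");P=cloud(c)
    print(n,c["xyz"],c["attitude"])
    for t in("jig","lever","lever_hub","lever_eye","jar","rubber","tube","pot"):
        for d in manip.cut_out(c,t)[:4]:
            m=d["pixels"]&(c["range_z"]>0);q=P[m]
            print(t,round(d["p"],2),d["extent"],np.median(q,0).round() if len(q) else None,np.percentile(q,[2,98],axis=0).round().tolist() if len(q) else None)
E
```

```text
{'clock': 0.0, 'joints': array([-1.38849136,  0.42672842,  0.07385311,  1.60662492, -0.03412168,
        1.11079318, -0.06709712]), 'joint_velocities': array([-1.11226349e-03,  7.49858314e-04,  5.66880177e-04,  6.15293526e-05,
        8.45591115e-04,  1.90141410e-03,  1.11095347e-03]), 'effort': array([ 1.25111343e-03, -9.49813628e+01,  3.76149908e+00, -4.63530529e+01,
        1.93046109e-02,  9.87258536e-03, -2.05582938e-05]), 'tool_pos': array([219.76930963, 637.78160485, 230.60514354]), 'eef_rot': array([-5.18851166e-01, -3.09831108e+00,  2.02166367e-03]), 'contact_force': array([ 0.79275604, -0.39681015,  0.16047166]), 'moment': array([-0.05784123,  0.02384933, -0.06032515]), 'finger_force': 0.0, 'opening': 1.0010376633979483}
top [ 476.55931661  104.6144563  1223.44335307] [-2.1868193   2.17507146 -0.0742669 ]
jig 0.61 [317.5, 161.1, 40.9, 111.3] [611.  62.  14.] [[487.0, 18.0, 8.0], [765.0, 106.0, 40.0]]
jig 0.48 [233.1, 211.2, 26.8, 101.2] [479. 285.  33.] [[387.0, 263.0, 9.0], [623.0, 320.0, 42.0]]
lever 0.68 [130.7, 261.4, 48.7, 20.4] [477. 529.  14.] [[459.0, 468.0, -1.0], 
[... 1612 characters left out ...]
.0]]
lever_eye 0.8 [215.0, 192.8, 94.1, 48.2] [465. 283.  27.] [[379.0, 261.0, -4.0], [620.0, 331.0, 40.0]]
jar 0.82 [340.2, 200.2, 13.9, 26.2] [655. 152.  44.] [[645.0, 142.0, 4.0], [681.0, 173.0, 66.0]]
jar 0.79 [350.6, 278.8, 30.4, 43.6] [517. -94.  61.] [[501.0, -109.0, -1.0], [549.0, -61.0, 89.0]]
jar 0.6 [345.5, 216.6, 22.1, 39.4] [613.  48.  74.] [[598.0, 34.0, 18.0], [643.0, 79.0, 103.0]]
rubber 0.66 [214.1, 268.3, 20.8, 8.8] [332. 182.   9.] [[314.0, 170.0, 0.0], [352.0, 198.0, 13.0]]
tube 0.62 [201.9, 163.0, 26.7, 25.0] [470. 511.  14.] [[455.0, 463.0, -1.0], [485.0, 582.0, 21.0]]
pot 0.76 [463.9, 295.3, 61.4, 64.5] [ 683. -285.   49.] [[638.0, -335.0, 17.0], [737.0, -225.0, 82.0]]
```

```bash
python3 - <<'E'
from h import *
a=cv2.imread("pics/top0.png")[130:360,100:520];cv2.imwrite("pics/t.png",cv2.resize(a,(800,438),interpolation=cv2.INTER_CUBIC))
a=cv2.imread("pics/scene0.png")[150:370,180:540];cv2.imwrite("pics/s.png",cv2.resize(a,(800,489),interpolation=cv2.INTER_CUBIC))
c=manip.get_image("top");P=cloud(c)
for t in("jig","lever"):
    for d in manip.cut_out(c,t)[:2]:
        if t=="jig" and d["extent"][0]<300 or t=="lever" and d["extent"][0]<200: continue
        m=d["pixels"]&(c["range_z"]>0);q=P[m]
        q=q[(q[:,2]>9)&(q[:,2]<20)] if t=="jig" else q[q[:,2]>18]
        r=cv2.minAreaRect(q[:,:2].astype(np.float32));print(t,r)
        print(cv2.boxPoints(r).round(1).tolist())
        if t=="lever":
            h=q[q[:,2]>37];k=h[:,0]>500
            for g in(h[k],h[~k]):print(len(g),cv2.minEnclosingCircle(g[:,:2].astype(np.float32)) if len(g) else 0, g.mean(0) if len(g) else 0)
# posts: z 66-82 near the jig
q=P[(P[...,2]>55)&(P[...,2]<85)&(P[...,0]>470)&(P[...,0]<790)&(abs(P[...,1]-62)<60)];
for x in q.round():print(x.tolist(),end=" ")
E
```

```text
jig ((626.722412109375, 62.148902893066406), (289.9345703125, 89.91378784179688), 1.707240104675293)
[[480.5, 102.80000305175781], [483.20001220703125, 12.899999618530273], [773.0, 21.5], [770.2999877929688, 111.4000015258789]]
lever ((505.17315673828125, 292.2161560058594), (51.40483856201172, 247.58775329589844), 86.4032211303711)
[[380.0, 274.29998779296875], [627.0999755859375, 258.79998779296875], [630.2999877929688, 310.1000061035156], [383.20001220703125, 325.6000061035156]]
59 ((568.7354736328125, 280.1364440917969), 59.19365310668945) [610.27374384 273.26797453  39.14671321]
226 ((407.737548828125, 298.94793701171875), 26.16777992248535) [407.53659259 299.2366716   39.6190744 ]
[735.0, 67.0, 74.0] [736.0, 64.0, 69.0] [732.0, 67.0, 75.0] [731.0, 64.0, 78.0] [734.0, 62.0, 67.0] [731.0, 69.0, 68.0] [730.0, 67.0, 73.0] [730.0, 64.0, 74.0] [730.0, 62.0, 72.0] [730.0, 69.0, 61.0] [727.0, 67.0, 73.0] [728.0, 64.0, 71.0] [728.0, 66.0, 57.0] [728.0, 64.0, 58.0] [655.0, 69.0, 77.0] [655.0, 67.0, 78.0] [655.0, 64.0, 78.0] [655.0, 62.0, 77.0] [656.0, 59.0, 75.0] [656.0, 57.0, 76.0] [652
[... 2795 characters left out ...]
 [601.0, 56.0, 59.0] [527.0, 64.0, 71.0] [527.0, 61.0, 72.0] [527.0, 59.0, 73.0] [527.0, 57.0, 77.0] [527.0, 54.0, 73.0] [525.0, 66.0, 72.0] [525.0, 64.0, 75.0] [525.0, 61.0, 73.0] [525.0, 59.0, 72.0] [525.0, 56.0, 71.0] [525.0, 54.0, 72.0] [523.0, 66.0, 68.0] [522.0, 64.0, 74.0] [522.0, 61.0, 76.0] [522.0, 59.0, 77.0] [522.0, 56.0, 71.0] [522.0, 54.0, 72.0] [522.0, 52.0, 72.0] [520.0, 66.0, 69.0] [520.0, 63.0, 69.0] [520.0, 61.0, 74.0] [520.0, 59.0, 71.0] [520.0, 56.0, 72.0] [520.0, 54.0, 70.0] [520.0, 52.0, 72.0] [518.0, 66.0, 62.0] [517.0, 64.0, 75.0] [518.0, 61.0, 67.0] [518.0, 59.0, 72.0] [518.0, 56.0, 72.0] [515.0, 64.0, 71.0] [515.0, 61.0, 73.0] [515.0, 59.0, 75.0] [515.0, 56.0, 70.0]
```

View pics/t.png

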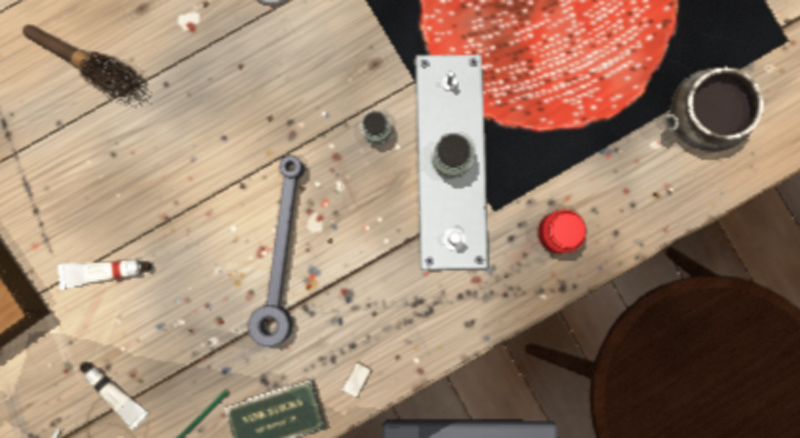

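View pics/s.png

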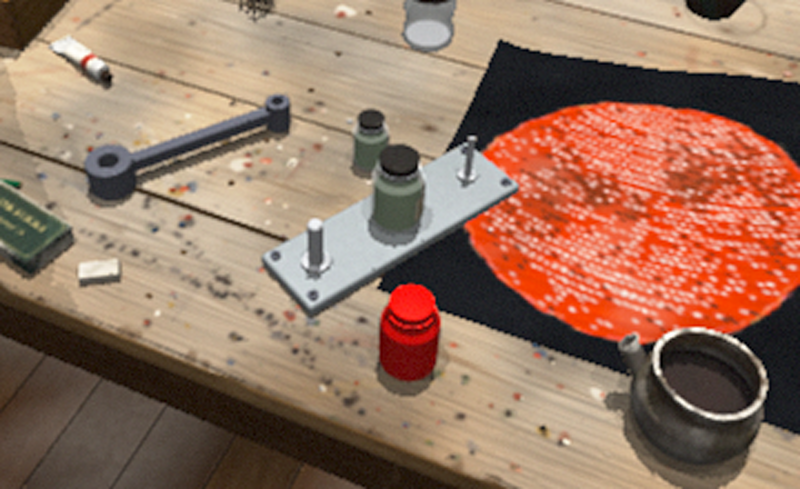

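The top view shows the jar on the jig (crop px 453,155), thick post near the robot (455,238), thin post far away (450,80), and the lever to the left with hub at (268,325) and eye at (290,167). The small jar (376,127) and the red jar (563,232) stay put. There is free table left of the jig at about (565,185) mm.

```bash
cat >> h.py <<'E'
def go(x,y,z,yaw):
    """rows' numbers to tool-down pose, tool y axis at world angle yaw (deg, mod 180)"""
    s=manip.read_state();R0=R.from_rotvec(s["eef_rot"]);M=R0.as_matrix()
    cur=np.degrees(np.arctan2(M[1,1],M[0,1]));d=(yaw-cur+90)%180-90;yw=np.radians(cur+d)
    ty=np.array([np.cos(yw),np.sin(yw),0]);tz=np.array([0,0,-1.]);T=np.stack([np.cross(ty,tz),ty,tz],1)
    D=np.array([x,y,z])-s["tool_pos"]
    print("shift",(M.T@D/750).round(4),"turn",(R.from_matrix(M.T@T).as_rotvec()/2/np.pi).round(4),"rows",np.ceil(max(np.linalg.norm(D)/41.7,abs(d)/7.16)),"F",s["contact_force"].round(1),"t",s["clock"].round(2) if hasattr(s["clock"],"round") else s["clock"])
def wcloud(c,s):
    K=np.array(c["mtx"]);v,u=np.mgrid[:480,:640];a=(u-K[0,2])/K[0,0];b=(v-K[1,2])/K[1,1];th=np.hypot(a,b)
    z=c["range_z"].astype(float);k=np.where(th>1e-6,np.tan(np.minimum(th,1.5))/np.maximum(th,1e-6),1)
    P=np.stack([a*k*z,b*k*z,z],-1);T=np.array(c["tool_from_camera"]);P=P@T[:3,:3].T+T[:3,3]
    P=P@R.from_rotvec(s["eef_rot"]).as_matrix().T+s["tool_pos"];P[(z<=0)|(th>1.45)]=np.nan
    return P
E
python3 - <<'E'
from h import *
go(628,62,220,91.7)
E
```

```text
shift [-0.7647 -0.549   0.0151] turn [-0.     -0.     -0.0575] rows 17.0 F [-1.3  0.6 -0.7] t 1.05
```

```bash
r='{"x":-0.7647,"y":-0.549,"z":0.015,"rz":-0.0575,"grip":-1}'; python3 -m crank '[{"x":-0.7647,"y":-0.549,"z":0.015,"rz":-0.0575,"grip":-1},{"x":-0.7647,"y":-0.549,"z":0.015,"rz":-0.0575,"grip":-1},{"x":-0.7647,"y":-0.549,"z":0.015,"rz":-0.0575,"grip":-1},{"x":-0.7647,"y":-0.549,"z":0.015,"rz":-0.0575,"grip":-1},{"x":-0.7647,"y":-0.549,"z":0.015,"rz":-0.0575,"grip":-1},{"x":-0.7647,"y":-0.549,"z":0.015,"rz":-0.0575,"grip":-1},{"x":-0.7647,"y":-0.549,"z":0.015,"rz":-0.0575,"grip":-1},{"x":-0.7647,"y":-0.549,"z":0.015,"rz":-0.0575,"grip":-1},{"x":-0.7647,"y":-0.549,"z":0.015,"rz":-0.0575,"grip":-1},{"x":-0.7647,"y":-0.549,"z":0.015,"rz":-0.0575,"grip":-1},{"x":-0.7647,"y":-0.549,"z":0.015,"rz":-0.0575,"grip":-1},{"x":-0.7647,"y":-0.549,"z":0.015,"rz":-0.0575,"grip":-1},{"x":-0.7647,"y":-0.549,"z":0.015,"rz":-0.0575,"grip":-1},{"x":-0.7647,"y":-0.549,"z":0.015,"rz":-0.0575,"grip":-1},{"x":-0.7647,"y":-0.549,"z":0.015,"rz":-0.0575,"grip":-1},{"x":-0.7647,"y":-0.549,"z":0.015,"rz":-0.0575,"grip":-1},{"x":-0.7647,"y":-0.549,"z":0.015,"rz":-0.0575,"grip":-1},{"x":-0.7647,"y":-0.549,"z":0.015,"rz":-0.0575,"grip":-1},{"x":-0.7647,"y":-0.549,"z":0.015,"rz":-0.0575,"grip":-1},{"x":-0.7647,"y":-0.549,"z":0.015,"rz":-0.0575,"grip":-1}]'
```

```text
validation failed for argument at $[0]...
```

```bash
python3 -m crank '[{"x":-0.7647,"y":-0.549,"z":0.015,"rx":0,"ry":0,"rz":-0.0575,"grip":-1},{"x":-0.7647,"y":-0.549,"z":0.015,"rx":0,"ry":0,"rz":-0.0575,"grip":-1},{"x":-0.7647,"y":-0.549,"z":0.015,"rx":0,"ry":0,"rz":-0.0575,"grip":-1},{"x":-0.7647,"y":-0.549,"z":0.015,"rx":0,"ry":0,"rz":-0.0575,"grip":-1},{"x":-0.7647,"y":-0.549,"z":0.015,"rx":0,"ry":0,"rz":-0.0575,"grip":-1},{"x":-0.7647,"y":-0.549,"z":0.015,"rx":0,"ry":0,"rz":-0.0575,"grip":-1},{"x":-0.7647,"y":-0.549,"z":0.015,"rx":0,"ry":0,"rz":-0.0575,"grip":-1},{"x":-0.7647,"y":-0.549,"z":0.015,"rx":0,"ry":0,"rz":-0.0575,"grip":-1},{"x":-0.7647,"y":-0.549,"z":0.015,"rx":0,"ry":0,"rz":-0.0575,"grip":-1},{"x":-0.7647,"y":-0.549,"z":0.015,"rx":0,"ry":0,"rz":-0.0575,"grip":-1},{"x":-0.7647,"y":-0.549,"z":0.015,"rx":0,"ry":0,"rz":-0.0575,"grip":-1},{"x":-0.7647,"y":-0.549,"z":0.015,"rx":0,"ry":0,"rz":-0.0575,"grip":-1},{"x":-0.7647,"y":-0.549,"z":0.015,"rx":0,"ry":0,"rz":-0.0575,"grip":-1},{"x":-0.7647,"y":-0.549,"z":0.015,"rx":0,"ry":0,"rz":-0.0575,"grip":-1},{"x":-0.7647,"y":-0.549,"z":0.015,"rx":0,"ry":0,"rz":-0.0575,"grip":-1},{"x":-0.7647,"y":-0.549,"z":0.015,"rx":0,"ry":0,"rz":-0.0575,"grip":-1},{"x":-0.7647,"y":-0.549,"z":0.015,"rx":0,"ry":0,"rz":-0.0575,"grip":-1},{"x":-0.7647,"y":-0.549,"z":0.015,"rx":0,"ry":0,"rz":-0.0575,"grip":-1},{"x":-0.7647,"y":-0.549,"z":0.015,"rx":0,"ry":0,"rz":-0.0575,"grip":-1},{"x":-0.7647,"y":-0.549,"z":0.015,"rx":0,"ry":0,"rz":-0.0575,"grip":-1}]'
```

```text
clock: 2.72
tool_pos: [627.8, 62.2, 219.8]
eef_rot: [0.046, -3.141, -0.0]
contact_force: [0.0, 0.5, -0.1]
opening: 1.001
finger_force: 0.0
```

```bash
python3 - <<'E'
from h import *
s=manip.read_state();print(s["tool_pos"],s["eef_rot"],s["clock"])
c=manip.get_image("wrist");save(c,"w1");P=wcloud(c,s)
np.save("P.npy",P)
q=P.reshape(-1,3);f=lambda x0,x1,y0,y1,z0,z1:q[(q[:,0]>x0)&(q[:,0]<x1)&(q[:,1]>y0)&(q[:,1]<y1)&(q[:,2]>z0)&(q[:,2]<z1)]
a=f(590,670,20,105,97,112);print("stopper",len(a),a.mean(0) if len(a) else 0,cv2.minEnclosingCircle(a[:,:2].astype(np.float32)) if len(a) else 0)
for x in(521,731):
    a=f(x-15,x+15,45,80,70,82);print("post",len(a),a.mean(0) if len(a) else 0)
a=f(470,790,0,125,10,19);r=cv2.minAreaRect(a[:,:2].astype(np.float32)) if len(a)>5 else 0;print(len(a),r)
a=f(370,450,250,340,36,44);print("hub",len(a),cv2.minEnclosingCircle(a[:,:2].astype(np.float32)) if len(a) else 0)
a=f(590,650,240,300,36,44);print("eye",len(a),cv2.minEnclosingCircle(a[:,:2].astype(np.float32)) if len(a) else 0)
E
```

```text
[627.80941171  62.16577683 219.82560251] [ 4.57556166e-02 -3.14074360e+00 -2.46230797e-04] 2.7167
stopper 2410 [626.8065488   61.24590607 104.28602237] ((627.8935546875, 61.21152877807617), 21.161252975463867)
post 330 [520.58094528  58.19732934  75.03828475]
post 59 [729.0087365   64.06752368  73.82607481]
20056 ((624.892822265625, 61.248443603515625), (288.0109558105469, 91.07778930664062), 1.7003337144851685)
hub 1246 ((406.3482971191406, 298.2838134765625), 27.368146896362305)
eye 458 ((614.3424682617188, 272.61822509765625), 14.967965126037598)
```

```bash
python3 -m crank '[{"x":0.001,"y":-0.001,"z":0.2,"rx":0,"ry":0,"rz":0,"grip":-1},{"x":0.001,"y":-0.001,"z":0.2,"rx":0,"ry":0,"rz":0,"grip":-1},{"x":0.001,"y":-0.001,"z":0.2,"rx":0,"ry":0,"rz":0,"grip":-1},{"x":0.001,"y":-0.001,"z":0.2,"rx":0,"ry":0,"rz":0,"grip":-1},{"x":0.001,"y":-0.001,"z":0.22,"rx":0,"ry":0,"rz":0,"grip":-1},{"x":0.001,"y":-0.001,"z":0.24,"rx":0,"ry":0,"rz":0,"grip":-1},{"x":0.001,"y":-0.001,"z":0.24,"rx":0,"ry":0,"rz":0,"grip":-1},{"x":0.001,"y":-0.001,"z":0.24,"rx":0,"ry":0,"rz":0,"grip":1},{"x":0.001,"y":-0.001,"z":0.24,"rx":0,"ry":0,"rz":0,"grip":1},{"x":0.001,"y":-0.001,"z":0.24,"rx":0,"ry":0,"rz":0,"grip":1},{"x":0.001,"y":-0.001,"z":0.24,"rx":0,"ry":0,"rz":0,"grip":1},{"x":0.001,"y":-0.001,"z":0.24,"rx":0,"ry":0,"rz":0,"grip":1},{"x":0.001,"y":-0.001,"z":0.24,"rx":0,"ry":0,"rz":0,"grip":1},{"x":0.001,"y":-0.001,"z":0.24,"rx":0,"ry":0,"rz":0,"grip":1}]' 25
```

```text
clock: 3.93
tool_pos: [628.0, 61.8, 41.6]
eef_rot: [-0.047, 3.139, 0.001]
contact_force: [-2.3, 1.3, 7.8]
opening: 0.64
finger_force: 26.9
```

```bash
python3 -m crank '[{"x":0,"y":0,"z":-0.03,"rx":0,"ry":0,"rz":0,"grip":1},{"x":0,"y":0,"z":-0.08,"rx":0,"ry":0,"rz":0,"grip":1},{"x":0,"y":0,"z":-0.1,"rx":0,"ry":0,"rz":0,"grip":1},{"x":0.02,"y":0.04,"z":-0.1,"rx":0,"ry":0,"rz":0,"grip":1},{"x":0.04,"y":0.08,"z":-0.1,"rx":0,"ry":0,"rz":0,"grip":1},{"x":0.06,"y":0.12,"z":-0.1,"rx":0,"ry":0,"rz":0,"grip":1},{"x":0.075,"y":0.155,"z":-0.1,"rx":0,"ry":0,"rz":0,"grip":1},{"x":0.079,"y":0.166,"z":-0.1,"rx":0,"ry":0,"rz":0,"grip":1},{"x":0.079,"y":0.166,"z":-0.07,"rx":0,"ry":0,"rz":0,"grip":1},{"x":0.079,"y":0.166,"z":-0.03,"rx":0,"ry":0,"rz":0,"grip":1},{"x":0.079,"y":0.166,"z":0,"rx":0,"ry":0,"rz":0,"grip":1},{"x":0.079,"y":0.166,"z":0.01,"rx":0,"ry":0,"rz":0,"grip":1},{"x":0.079,"y":0.166,"z":0.014,"rx":0,"ry":0,"rz":0,"grip":1},{"x":0.079,"y":0.166,"z":0.017,"rx":0,"ry":0,"rz":0,"grip":1},{"x":0.079,"y":0.166,"z":0.017,"rx":0,"ry":0,"rz":0,"grip":1},{"x":0.079,"y":0.166,"z":0.017,"rx":0,"ry":0,"rz":0,"grip":1}]'
```

```text
clock: 5.27
tool_pos: [565.1, 184.1, 28.5]
eef_rot: [-0.046, 3.14, 0.001]
contact_force: [1.4, 0.2, -1.1]
opening: 0.632
finger_force: 27.5
```

```bash
python3 - <<'E'
from h import *
s=manip.read_state();print(s["tool_pos"],s["contact_force"],s["clock"],s["opening"])
c=manip.get_image("scene");save(c,"s2");a=c["img"][170:330,200:460,::-1];cv2.imwrite("pics/s2.png",cv2.resize(a,None,fx=3,fy=3,interpolation=cv2.INTER_CUBIC))
P=cloud(c).reshape(-1,3)
for d in manip.cut_out(c,"jar"): 
    q=cloud(c)[d["pixels"]];print(d["extent"],np.percentile(q,[2,98],axis=0).round())
E
```

```text
[565.12613364 184.10819682  28.54026556] [ 1.42982736  0.20846885 -1.06505143] 5.2667 0.6324733415589638
[350.8, 279.3, 27.8, 43.4] [[ 500. -109.    5.]
 [ 545.  -65.   89.]]
[295.0, 204.3, 20.3, 36.4] [[535. 154.  -3.]
 [571. 214.  99.]]
[336.7, 201.7, 18.3, 26.5] [[645. 142.   2.]
 [681. 172.  65.]]
```

View pics/s2.png

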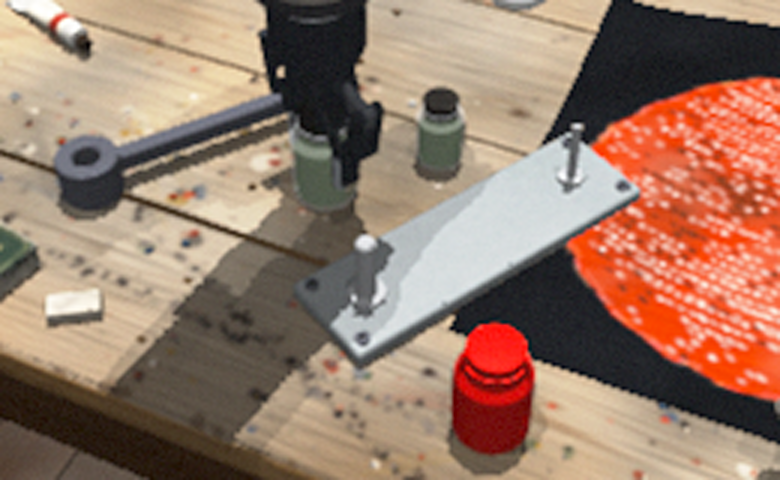

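The picture shows the jar (320,165 in the crop) upright in the gripper, just above the table beside the jig, and clear of the lever and the small jar. Next I lower it the last few millimetres.

```bash
python3 -m crank '[{"x":0,"y":0,"z":0.001,"rx":0,"ry":0,"rz":0,"grip":1},{"x":0,"y":0,"z":0.0015,"rx":0,"ry":0,"rz":0,"grip":1},{"x":0,"y":0,"z":0.002,"rx":0,"ry":0,"rz":0,"grip":1},{"x":0,"y":0,"z":0.002,"rx":0,"ry":0,"rz":0,"grip":1}]'
```

```text
clock: 5.7
tool_pos: [564.6, 184.1, 26.6]
eef_rot: [-0.046, 3.141, 0.001]
contact_force: [-3.3, -1.3, 10.3]
opening: 0.637
finger_force: 28.6
```

```bash
python3 -m crank '[{"x":0,"y":0,"z":0,"rx":0,"ry":0,"rz":0,"grip":-1},{"x":0,"y":0,"z":0,"rx":0,"ry":0,"rz":0,"grip":-1},{"x":0,"y":0,"z":0,"rx":0,"ry":0,"rz":0,"grip":-1},{"x":0,"y":0,"z":0,"rx":0,"ry":0,"rz":0,"grip":-1},{"x":0,"y":0,"z":0,"rx":0,"ry":0,"rz":0,"grip":-1},{"x":0,"y":0,"z":-0.02,"rx":0,"ry":0,"rz":0,"grip":-1},{"x":0,"y":0,"z":-0.07,"rx":0,"ry":0,"rz":0,"grip":-1},{"x":0,"y":0,"z":-0.12,"rx":0,"ry":0,"rz":0,"grip":-1},{"x":0,"y":0,"z":-0.17,"rx":0,"ry":0,"rz":0,"grip":-1},{"x":0,"y":0,"z":-0.2,"rx":0,"ry":0,"rz":0,"grip":-1},{"x":0,"y":0,"z":-0.2,"rx":0,"ry":0,"rz":0,"grip":-1}]'
python3 - <<'E'
from h import *
h=np.array([406.8,298.6]);e=np.array([615,272.])  # hub, eye
s=manip.read_state();c=manip.get_image("wrist");q=wcloud(c,s).reshape(-1,3);print(s["opening"],s["tool_pos"],s["contact_force"])
f=lambda x,y,r,z0,z1:q[(np.hypot(q[:,0]-x,q[:,1]-y)<r)&(q[:,2]>z0)&(q[:,2]<z1)]
C=lambda a:(len(a),cv2.minEnclosingCircle(a[:,:2].astype(np.float32)) if len(a) else 0)
print("jar",C(f(565,184,35,80,95)),np.median(f(565,184,15,60,120)[:,2]));A=f(407,299,35,36,44);B=f(615,272,20,36,44);print(C(A),C(B))
h=np.array(C(A)[1][0]);e=np.array(C(B)[1][0]);d=e-h;u=d/np.linalg.norm(d);b=h+62*u;yaw=np.degrees(np.arctan2(u[1],u[0]))
print(np.linalg.norm(d),b,yaw);go(b[0],b[1],150,yaw+90)
E
```

```text
clock: 6.62
tool_pos: [566.7, 184.6, 181.1]
eef_rot: [-0.046, 3.135, 0.005]
contact_force: [1.6, 0.1, -0.5]
opening: 0.999
finger_force: 0.0
0.9988022472618661 [566.65744431 184.63595003 181.08643286] [ 1.57135979  0.14947261 -0.46509643]
jar (2939, ((563.8826904296875, 182.9147491455078), 21.867849349975586)) 89.45282100843062
(2507, ((406.6950988769531, 298.3838195800781), 27.17656707763672)) (649, ((614.2514038085938, 273.10699462890625), 15.234402656555176))
209.08978357750618 [468.24038667 290.88865114] -6.943459016085048
shift [0.1258 0.1456 0.0378] turn [0.0004 0.0006 0.024 ] rows 4.0 F [-0.5  0.3 -0.2] t 6.6667
```

```bash
python3 -m crank '[{"x":0.1258,"y":0.1456,"z":0.038,"rx":0,"ry":0,"rz":0.024,"grip":-1},{"x":0.1258,"y":0.1456,"z":0.038,"rx":0,"ry":0,"rz":0.024,"grip":-1},{"x":0.1258,"y":0.1456,"z":0.038,"rx":0,"ry":0,"rz":0.024,"grip":-1},{"x":0.1258,"y":0.1456,"z":0.038,"rx":0,"ry":0,"rz":0.024,"grip":-1},{"x":0.1258,"y":0.1456,"z":0.038,"rx":0,"ry":0,"rz":0.024,"grip":-1},{"x":0.1258,"y":0.1456,"z":0.038,"rx":0,"ry":0,"rz":0.024,"grip":-1}]'
python3 - <<'E'
from h import *
s=manip.read_state();c=manip.get_image("wrist");q=wcloud(c,s).reshape(-1,3)
f=lambda x,y,r,z0,z1:q[(np.hypot(q[:,0]-x,q[:,1]-y)<r)&(q[:,2]>z0)&(q[:,2]<z1)]
A=f(407,299,35,36,44);print(cv2.minEnclosingCircle(A[:,:2].astype(np.float32)))
B=f(615,272,20,36,44);print(len(B),cv2.minEnclosingCircle(B[:,:2].astype(np.float32)))
m=q[(q[:,0]>445)&(q[:,0]<570)&(q[:,1]>260)&(q[:,1]<310)&(q[:,2]>27)&(q[:,2]<37)]
print(len(m),m.mean(0),cv2.fitLine(m[:,:2].astype(np.float32),cv2.DIST_HUBER,0,.01,.01).ravel())
go(468.4,290.9,6,-7+90)
E
```

```text
clock: 7.17
tool_pos: [465.3, 291.2, 146.2]
eef_rot: [-0.186, -3.135, 0.002]
contact_force: [0.3, 0.3, 0.1]
opening: 1.006
finger_force: 0.0
((405.900634765625, 298.9014892578125), 27.09876251220703)
569 ((613.6952514648438, 273.35797119140625), 14.887578010559082)
3083 [502.24124379 287.15732025  32.01930988] [ 9.9155068e-01 -1.2971984e-01  5.0205582e+02  2.8720081e+02]
shift [-0.0025  0.0016  0.1874] turn [-0.0002 -0.0001  0.0003] rows 4.0 F [ 0.  -0.8 -0.5] t 7.2167
```

```bash
python3 -m crank '[{"x":-0.0025,"y":0.0016,"z":0.05,"rx":0,"ry":0,"rz":0.0005,"grip":-1},{"x":-0.0025,"y":0.0016,"z":0.1,"rx":0,"ry":0,"rz":0.0005,"grip":-1},{"x":-0.0025,"y":0.0016,"z":0.15,"rx":0,"ry":0,"rz":0.0005,"grip":-1},{"x":-0.0025,"y":0.0016,"z":0.175,"rx":0,"ry":0,"rz":0.0005,"grip":-1},{"x":-0.0025,"y":0.0016,"z":0.187,"rx":0,"ry":0,"rz":0.0005,"grip":-1},{"x":-0.0025,"y":0.0016,"z":0.187,"rx":0,"ry":0,"rz":0.0005,"grip":-1},{"x":-0.0025,"y":0.0016,"z":0.187,"rx":0,"ry":0,"rz":0.0005,"grip":0},{"x":-0.0025,"y":0.0016,"z":0.187,"rx":0,"ry":0,"rz":0.0005,"grip":0.3},{"x":-0.0025,"y":0.0016,"z":0.187,"rx":0,"ry":0,"rz":0.0005,"grip":1},{"x":-0.0025,"y":0.0016,"z":0.187,"rx":0,"ry":0,"rz":0.0005,"grip":1},{"x":-0.0025,"y":0.0016,"z":0.187,"rx":0,"ry":0,"rz":0.0005,"grip":1},{"x":-0.0025,"y":0.0016,"z":0.187,"rx":0,"ry":0,"rz":0.0005,"grip":1},{"x":-0.0025,"y":0.0016,"z":0.187,"rx":0,"ry":0,"rz":0.0005,"grip":1},{"x":-0.0025,"y":0.0016,"z":0.187,"rx":0,"ry":0,"rz":0.0005,"grip":1},{"x":-0.0025,"y":0.0016,"z":0.187,"rx":0,"ry":0,"rz":0.0005,"grip":1},{"x":-0.0025,"y":0.0016,"z":0.187,"rx":0,"ry":0,"rz":0.0005,"grip":1}]' 100
```

```text
clock: 8.55
tool_pos: [469.2, 291.7, 8.1]
eef_rot: [0.195, 3.135, 0.002]
contact_force: [-3.4, -1.5, 15.8]
opening: 0.166
finger_force: 98.5
```

```bash
python3 -m crank '[{"x":0,"y":0,"z":-0.01,"rx":0,"ry":0,"rz":0,"grip":1},{"x":0,"y":0,"z":-0.03,"rx":0,"ry":0,"rz":0,"grip":1},{"x":0,"y":0,"z":-0.06,"rx":0,"ry":0,"rz":0,"grip":1},{"x":0,"y":0,"z":-0.1,"rx":0,"ry":0,"rz":0,"grip":1},{"x":0,"y":0,"z":-0.14,"rx":0,"ry":0,"rz":0,"grip":1},{"x":0,"y":0,"z":-0.18,"rx":0,"ry":0,"rz":0,"grip":1},{"x":0,"y":0,"z":-0.2,"rx":0,"ry":0,"rz":0,"grip":1},{"x":0,"y":0,"z":-0.2,"rx":0,"ry":0,"rz":0,"grip":1},{"x":0,"y":0,"z":-0.2,"rx":0,"ry":0,"rz":0,"grip":1}]'
cat >> h.py <<'E'
def fitlever(q,b,yaw,z):
    """refine hub & eye tops (3D) of held lever: b xy of balance guess, z underside guess"""
    u=np.array([np.cos(yaw),np.sin(yaw)]);out=[]
    for L,r in((-62,27),(148,15)):
        p=b+L*u
        for _ in range(3):
            a=q[(np.hypot(q[:,0]-p[0],q[:,1]-p[1])<r+8)&(abs(q[:,2]-z-40)<12)]
            if len(a)<5: break
            zt=np.percentile(a[:,2],70);a=a[abs(a[:,2]-zt)<4];p,rr=cv2.minEnclosingCircle(a[:,:2].astype(np.float32));p=np.array(p)
        out.append((p.round(1),len(a),round(rr,1),round(float(np.median(a[:,2])),1)) if len(a)>=5 else None)
    return out
E
python3 - <<'E'
from h import *
s=manip.read_state();print(s["tool_pos"],s["contact_force"],s["moment"],s["opening"])
z=s["tool_pos"][2]-8
for n in("wrist","top"):
    c=manip.get_image(n);q=(wcloud(c,s) if n=="wrist" else cloud(c)).reshape(-1,3)
    if n=="wrist":save(c,"w3")
    print(n,fitlever(q,np.array([468.5,291]),np.radians(-7),z))
E
```

```text
clock: 9.3
tool_pos: [468.6, 291.3, 157.2]
eef_rot: [0.195, 3.135, 0.001]
contact_force: [-1.0, 0.7, -7.8]
opening: 0.166
finger_force: 99.0
[468.57763119 291.32566569 157.1570224 ] [-0.98969348  0.6519959  -7.81089605] [ 0.01156836  0.01751231 -0.00501913] 0.1664647988716158
wrist [(array([405.6, 297.7]), 18638, 27.0, 189.3), None]
top [None, (array([614.2, 272.8]), 104, 14.8, 186.2)]
```

View pics/w3.png

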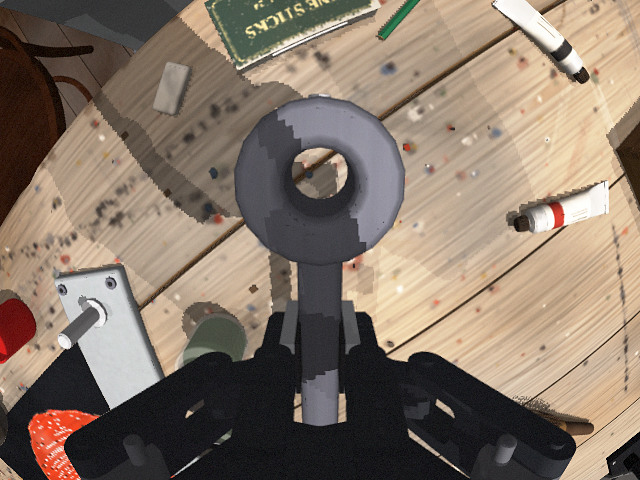

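The wrist view shows the lever held level and square in the fingers, with the hub at (320,180), just clear of the finger tips. Next I carry it high over the jig.

```bash
python3 - <<'E'
from h import *
s=manip.read_state();M=R.from_rotvec(s["eef_rot"]).as_matrix();y=np.degrees(np.arctan2(M[1,1],M[0,1]))%180;print(y)
go(584.1,61.4,157,y+8.7)
E
```

```text
82.87773160795386
shift [-0.1916 -0.2842 -0.0017] turn [-0.0003 -0.0003 -0.0242] rows 7.0 F [-0.4 -0.9 -7.5] t 9.4
```

```bash
python3 -m crank '[{"x":-0.01,"y":-0.015,"z":0,"rx":0,"ry":0,"rz":-0.001,"grip":1},{"x":-0.03,"y":-0.045,"z":0,"rx":0,"ry":0,"rz":-0.004,"grip":1},{"x":-0.055,"y":-0.082,"z":0,"rx":0,"ry":0,"rz":-0.007,"grip":1},{"x":-0.08,"y":-0.119,"z":0,"rx":0,"ry":0,"rz":-0.01,"grip":1},{"x":-0.105,"y":-0.156,"z":0,"rx":0,"ry":0,"rz":-0.013,"grip":1},{"x":-0.13,"y":-0.193,"z":0,"rx":0,"ry":0,"rz":-0.016,"grip":1},{"x":-0.155,"y":-0.23,"z":0,"rx":0,"ry":0,"rz":-0.019,"grip":1},{"x":-0.175,"y":-0.26,"z":0,"rx":0,"ry":0,"rz":-0.022,"grip":1},{"x":-0.187,"y":-0.277,"z":0,"rx":0,"ry":0,"rz":-0.0235,"grip":1},{"x":-0.1916,"y":-0.2842,"z":0,"rx":0,"ry":0,"rz":-0.0242,"grip":1},{"x":-0.1916,"y":-0.2842,"z":0,"rx":0,"ry":0,"rz":-0.0242,"grip":1},{"x":-0.1916,"y":-0.2842,"z":0,"rx":0,"ry":0,"rz":-0.0242,"grip":1},{"x":-0.1916,"y":-0.2842,"z":0,"rx":0,"ry":0,"rz":-0.0242,"grip":1}]'
cat > chk.py <<'E'
from h import *
import sys
s=manip.read_state();print(s["tool_pos"],s["contact_force"],s["clock"])
z=s["tool_pos"][2]-8
for n in("wrist","top","scene"):
    c=manip.get_image(n);q=(wcloud(c,s) if n=="wrist" else cloud(c)).reshape(-1,3);save(c,n[0]+sys.argv[1])
    print(n,fitlever(q,np.array([583.2,60.5]),np.radians(1.7),z))
    for x,y in((521,58.7),(731,65)):
        a=q[(np.hypot(q[:,0]-x,q[:,1]-y)<14)&(q[:,2]>66)&(q[:,2]<80)];print("  post",len(a),np.nanmean(a,0).round(1) if len(a) else 0)
E
python3 chk.py 4
```

```text
clock: 10.48
tool_pos: [584.1, 63.3, 156.3]
eef_rot: [0.045, -3.14, -0.0]
contact_force: [0.6, 0.3, -6.6]
opening: 0.164
finger_force: 98.7
[584.12095455  63.30967723 156.26028233] [ 0.56807813  0.2742692  -6.6168162 ] 10.4833
wrist [(array([520.8,  60.2]), 18650, 27.0, 188.5), None]
  post 472 [521.   58.1  75.1]
  post 0 0
top [None, (array([731.2,  68.4]), 108, 15.1, 186.0)]
  post 0 0
  post 0 0
scene [(array([518.2,  61.2]), 319, 27.7, 186.2), (array([727.1,  68.3]), 94, 15.8, 185.0)]
  post 38 [517.7  57.5  71.6]
  post 11 [726.6  63.6  71.1]
```

```bash
python3 - <<'E'
import cv2,numpy as np
a=cv2.imread("pics/w4.png");b=cv2.imread("pics/s4.png")[150:330,250:490];b=cv2.resize(b,(400,300),interpolation=cv2.INTER_CUBIC)
t=cv2.imread("pics/t4.png")[140:290,270:470];t=cv2.resize(t,(400,300),interpolation=cv2.INTER_CUBIC)
cv2.imwrite("pics/m4.png",np.hstack([cv2.resize(a,(400,300)),np.zeros((300,0,3),np.uint8),b])) ;m=cv2.imread("pics/m4.png");cv2.imwrite("pics/m4.png",np.vstack([m,np.hstack([t,t*0])]))
E
```

```text
(no output)
```

View pics/m4.png

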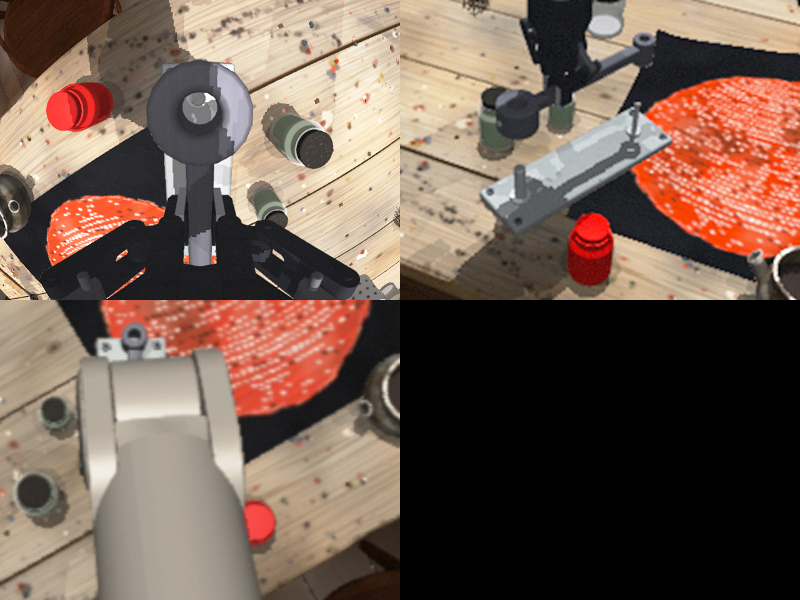

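Wrist view: the post shows inside the hub bore. The scene view agrees that the lever sits above the jig, about 2–3 mm too far to the left (+y). I correct that while lowering slowly.

```bash
python3 -m crank '[{"x":0,"y":-0.0015,"z":0.004,"rx":0,"ry":-0.0005,"rz":0.0004,"grip":1},{"x":0,"y":-0.003,"z":0.01,"rx":0,"ry":-0.001,"rz":0.0007,"grip":1},{"x":0,"y":-0.003,"z":0.02,"rx":0,"ry":-0.001,"rz":0.0007,"grip":1},{"x":0,"y":-0.003,"z":0.03,"rx":0,"ry":-0.001,"rz":0.0007,"grip":1},{"x":0,"y":-0.003,"z":0.04,"rx":0,"ry":-0.001,"rz":0.0007,"grip":1},{"x":0,"y":-0.003,"z":0.048,"rx":0,"ry":-0.001,"rz":0.0007,"grip":1},{"x":0,"y":-0.003,"z":0.054,"rx":0,"ry":-0.001,"rz":0.0007,"grip":1},{"x":0,"y":-0.003,"z":0.0565,"rx":0,"ry":-0.001,"rz":0.0007,"grip":1},{"x":0,"y":-0.003,"z":0.0565,"rx":0,"ry":-0.001,"rz":0.0007,"grip":1},{"x":0,"y":-0.003,"z":0.0565,"rx":0,"ry":-0.001,"rz":0.0007,"grip":1},{"x":0,"y":-0.003,"z":0.0565,"rx":0,"ry":-0.001,"rz":0.0007,"grip":1}]'; python3 chk.py 5
python3 - <<'E'
import cv2,numpy as np
a=cv2.imread("pics/w5.png");b=cv2.imread("pics/s5.png")[150:330,250:490];b=cv2.resize(b,(400,300),interpolation=cv2.INTER_CUBIC)
cv2.imwrite("pics/m5.png",np.hstack([cv2.resize(a,(400,300)),b]))
E
```

```text
clock: 11.55
tool_pos: [585.3, 59.7, 115.0]
eef_rot: [-0.036, 3.135, 0.0]
contact_force: [1.1, 0.6, -6.3]
opening: 0.163
finger_force: 98.8
[585.27702269  59.69777901 115.00949435] [ 1.11652004  0.57765075 -6.32482032] 11.55
wrist [(array([521.7,  56.9]), 18677, 27.0, 146.7), None]
  post 731 [520.9  58.1  75.1]
  post 0 0
top [None, (array([732.4,  63.8]), 88, 14.9, 146.0)]
  post 0 0
  post 0 0
scene [(array([518.8,  56.9]), 310, 26.8, 144.0), (array([729.1,  62.6]), 86, 15.1, 144.4)]
  post 40 [517.3  56.9  71.2]
  post 11 [727.1  64.1  70.5]
```

View pics/m5.png

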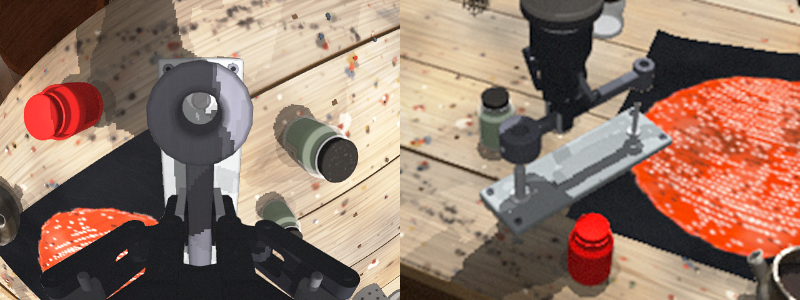

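Both views show the level lever just above the posts. About 1 mm in −x, 1.3 mm in +y and 1.5 mm down are left to correct.

```bash
python3 -m crank '[{"x":0.001,"y":0.0018,"z":0.0018,"rx":0,"ry":0,"rz":0,"grip":1},{"x":0.001,"y":0.0018,"z":0.0018,"rx":0,"ry":0,"rz":0,"grip":1},{"x":0.001,"y":0.0018,"z":0.0018,"rx":0,"ry":0,"rz":0,"grip":1},{"x":0.001,"y":0.0018,"z":0.0018,"rx":0,"ry":0,"rz":0,"grip":1},{"x":0.001,"y":0.0018,"z":0.0018,"rx":0,"ry":0,"rz":0,"grip":1},{"x":0.001,"y":0.0018,"z":0.0018,"rx":0,"ry":0,"rz":0,"grip":1}]'; python3 chk.py 6
```

```text
clock: 12.2
tool_pos: [584.3, 61.0, 113.4]
eef_rot: [-0.036, 3.135, 0.0]
contact_force: [0.0, 0.2, -6.2]
opening: 0.163
finger_force: 98.8
[584.26966092  61.01168277 113.35415615] [ 0.01036405  0.18612657 -6.16016843] 12.2
wrist [(array([520.7,  58.2]), 18660, 27.0, 145.1), None]
  post 798 [520.5  58.   75. ]
  post 0 0
top [None, (array([731.1,  64.3]), 95, 14.9, 144.7)]
  post 0 0
  post 0 0
scene [(array([518.,  59.]), 318, 27.3, 142.3), (array([727.9,  63.6]), 85, 15.2, 142.7)]
  post 35 [517.2  56.4  71.2]
  post 12 [726.9  63.6  70.4]
```

```bash
python3 -c "
from cell import manip
print(manip.hand_in())"
```

```text
the job is handed in; nothing more can be done
None
```

The job is handed in: the jar stands upright on the table to the left of the jig, and the arm is holding the lever level about 3 cm above the post tips, with hub and eye within about 1 mm of the posts by camera.

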